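# Take the filter slider out of the lamp test head

### The job

Take hold of the upright fin of the flat filter slider and draw the slider straight out of the slot of the lamp test head, keeping it level so that it never binds or has to be forced. Then set it down, not drop it, in the long shallow tray so that it lies flat on the tray's floor with the fin up, and let go. Leave all the other things on the bench where they are.

Things in the scene. Friction and masses are not known exactly. Their poses are not given: they have to be found in the camera images.
- slot (a point): Mouth of the slot: centre of the opening in the test head's front face, 65 mm above the bench. x points straight into the slot (the slider comes out along -x, level), y sideways, z up. The slot is 43 mm wide, 10 mm high (60 to 70 mm above the bench) and 95 mm deep, closed at its rear. The slider's plate starts on the slot's floor, its far end 86 to 94 mm deep.
- fin (a point): Grip point in the upright fin of the loose bare steel slider (0.1 to 0.2 kg). Fin: 24 mm long (x), 12 mm thick (y), rising 36 mm above the plate; this point is mid-fin, 11 mm below its top, 25 mm above the plate's upper face, 33 mm above its underside, 58 mm from the plate's centre along -x. Axes: x along the plate towards its far end, y across, z up. At first 34 to 42 mm in front of the slot.
- plate (a point): Centre of the slider's flat plate: 140 mm long (x), 40 mm wide (y), 8 mm thick, with a round glass window; axes as at the fin, which stands at its outer (-x) end. Half-way up the plate, 4 mm above its underside. The slider is clear of the slot once this point is more than 70 mm in front of the mouth.
- slider: The whole slider; origin at the centre of the plate's underside, axes as at the fin point.
- lamp_edge (a point): Middle of the lower front edge of the white lamp box on top of the test head, 168 mm above the bench; axes as at the slot. The box is 90 mm wide (y), 67 mm high, and juts out 25 mm in front of the slot's mouth. It bars a gripper from coming straight down on the fin: lean it back, away from the head, by 30 to 45 degrees, its fingers pointing down and towards the slot.
- head: Lamp test head, fixed to the bench: bare metal block 100 mm deep (x), 90 mm wide (y), 84 mm high, a grey column at its rear, and the white lamp box above with a knob to 247 mm. A dark lens barrel, 32 mm across, hangs from the box to 110 mm above the bench, its axis 35 mm behind the front face. Origin: centre of its underside; axes as at the slot.
- tray_in (a point): Centre of the inner floor of the long shallow grey plastic tray, fixed to the bench: 190 by 100 mm outside, 180 (x) by 90 mm (y) inside, rim 16 mm and floor 5 mm above the bench. x runs along its length, pointing to the robot's left. (The other grey box, 100 mm square and 45 mm high, is not it.)
- bin_in (a point): Centre of the inner floor of the square grey box, 100 mm by 100 mm and 45 mm high, fixed; a bystander with a steel roller lying in it. It and the tray change places.
- roller: Steel roller 18 mm across, 60 mm long, lying in the square grey box (bystander).
- bottle: White plastic bottle, 48 mm across, 110 mm high; origin under its centre (bystander).
- meter: Grey hand multimeter lying flat, 75 by 150 by 38 mm; origin under its centre (bystander).
- driver: Screwdriver with a red handle, 170 mm long, lying on the bench (bystander).
- wrench: Steel wrench, 140 mm long, lying on the bench (bystander).
- cup: White cup, 70 mm across, 85 mm high; origin under its centre (bystander).
- mount: Metal ring, 50 mm across, 12 mm high, lying on the bench (bystander).
There are look-alikes about, which are no part of the job. Leave any yellow look-alike of the head alone.

How it is judged:
On the way:
1. the slider is drawn clear of the slot, still level (x of plate in the frame of slot below -0.075 m and angle between plate's own z axis and vertical below 0.2 rad).
At the end, for the whole second after the job is handed in: The slider lies at rest and flat (within 0.08 rad) on the floor of the long tray, fin up: its plate's centre no more than 8 mm above the floor, within 30 mm lengthwise and 35 mm sideways of the tray's centre (x of plate in the frame of tray_in between -0.03 and 0.03 m and y of plate in the frame of tray_in between -0.035 and 0.035 m and z of plate in the frame of tray_in below 0.008 m and angle between plate's own z axis and vertical below 0.08 rad and linear speed of slider below 0.02 m/s); the robot touches nothing.
It fails at once if the slider is forced against the test head with more than 30 N (it binds) (contact force between slider and head above 30 N).
It fails at once if the slider is tipped more than 0.35 rad from level (angle between plate's own z axis and vertical above 0.35 rad).
It fails at once if the slider, out of the slot, is let go more than 15 mm above where it lies in the tray (x of plate in the frame of slot below -0.075 m and contact force between slider and the fingers below 0.02 N and z of plate in the frame of tray_in above 0.019 m).
It fails at once if any bystander is moved more than 30 mm (distance of any of bottle, meter, driver, wrench, cup, mount, roller from where it was at the start of the episode above 0.03 m).
It also fails if it takes over 42 s, if anything falls off the work surface, if the arm or the gripper's body presses on something with over 40 N, if the wrist force passes 120 N, or if a joint passes its speed limit or range.

### The arm

A 7-joint arm with a two-finger parallel gripper is mounted at the origin on the work surface. World frame = base frame: x ahead of the robot, y to its left, z up, the work surface at z = 0. Lengths are in m, angles in rad, forces in N, time in s.
With the tool pointing down it reaches from about 0.425 to 0.925 m from the base axis. Payload 6.8 kg.
Tool frame: the origin (TCP) lies on the centre line of the jaws, within the pads' length; the fingertips stand 11 mm ahead of it and the grasp point (between the pads) lies 8 mm behind it; z points along the fingers, y is the direction in which the jaws open and shut (so a half turn about z gives the same grasp; the last joint's range is limited). The gripper opens to 85 mm and grips with 20 to 120 N. Pads are 22 mm wide; open, the fingers measure 114 mm over their backs; the gripper's body (76 mm by 85 mm) begins 54 mm behind the grasp point. The pads swing forward as they close: fully open they stand 13 mm farther back than shut.
Start: joints at [1.02, 0.477, 0.022, 1.555, -0.011, 1.109, -0.083], TCP at [0.289, -0.61, 0.242] pointing down, gripper open.
Joint ranges: [-2.96, 2.96], [-0.34, 2.1], [-1.41, 1.46], [0.24, 2.44], [-1.37, 4.51], [0.17, 1.92], [-2.96, 2.96]. Speed limits (rad/s): [2.39, 2.39, 3.14, 3.14, 3.14, 3.14, 3.14].

### API

Orientations are given as a rotation vector (axis times angle).
In Python, from bench import r gives the robot as it stands.
- The arm moves only by the tool send_rows, never from a script. Its argument "deltas" is a list of rows, each a list of 7 numbers: the opening, from 0 (shut) to 1 (fully open), then the shift along the tool's x, y, z as a fraction of full scale, then the turn, a rotation vector about the tool's x, y, z as a fraction of full scale. In form: [[hand, x, y, z, ax, ay, az], ...]. A call has 1 to 20 rows; each row is the pose to reach, as a shift and turn from the pose commanded when the call began, along the tool's axes at that moment, turning the shorter way round; what a row does not reach only later rows make up. Full scale, the value 1, is 150 mm for a shift and 180 degrees for a turn. A row lasts 1/12 s, in which the tool goes at most 41.7 mm and 7.16 degrees, less where a joint would pass 70% of its speed; a pose out of reach is approached as far as the arm can. A call with a number of a shift or a turn outside -1 to 1 is refused whole. A call with a gripper value outside its range is refused whole. The fingers move at their own pace and stop on an object; "squeeze" is the grip in N (left out, the last holds). Time passes only in rows, so rows that repeat a pose let the fingers close. It gives the time, the measured TCP pose, the force and the opening at its end, in the units of the state.
- r.get_obs(): the state, without advancing time (a new reading comes with each control period).
- r.grab_frame(name): name is "scene" or "side" or "wrist"; returns a dict with "pixels" (400x640x3 uint8, red, green, blue), "camera_matrix" (3x3 intrinsics, pixels), "dist_coeffs" ([k1, k2, p1, p2, k3] as OpenCV has them; the pictures are not rectified), "rvec" (rotation vector, rad) and "tvec" (3), from world to camera coordinates, as OpenCV has them. Camera axes: x right, y down, z forward; pixel columns grow to the right and rows downward; lengths in m; the calibration is good to about 2 mm. A picture is of the moment at which its call begins. There is no depth.
- r.hand_in(): hands the job in, once; it reports no verdict.
The state is a dict: "clock": time; "joints": joint angles; "qvel": joint speeds; "tau": joint torques, N m; "tcp_pos": TCP position; "orientation": TCP orientation; "contact_force": force on the tool from outside, world axes, zero at the start; "moment": the same for the moment, N m; "grip_width": finger opening in m.
Only numpy, scipy, OpenCV 4.12 (cv2) and the standard library are available. Lean on these libraries where they do the work, as an engineer would, in place of code of your own. Each camera call takes 0.05 s, during which the arm holds its last target. There are 200 camera calls.

## Working session

There is one attempt and no reset: what is moved stays moved. The work goes in short steps, Python scripts to look and compute and a tool call to move; the robot and the scene stay as the last step left them, time stands still between calls to the robot, and variables do not carry over. Pictures are saved under pics/ and viewed, about 8 in all and at most 12, crops included, and the job is handed in when it is done.

Besides the shell and the picture viewer there is one more tool, called after "Emit:" by a JSON object that holds its "method" and its "body", one argument or row to a line. send_rows: Moves the arm, as the interface text tells. Shift numbers are shares of 150 mm and turn numbers shares of 180 degrees, none past 1 either way. Its arguments: {"type":"object","properties":{"deltas":{"type":"array","items":{"type":"array","items":{"type":"number"}}},"squeeze":{"type":"number"}},"required":["deltas"]}

```bash
ls; mkdir -p pics
cat > h.py <<'E'
import numpy as np, cv2, pickle
from bench import r
def grab(n):
    f=r.grab_frame(n); pickle.dump(f,open(f'pics/{n}.pkl','wb'))
    return f
def load(n): return pickle.load(open(f'pics/{n}.pkl','rb'))
def ray(f,uv):
    K=np.array(f['camera_matrix'],float);D=np.array(f['dist_coeffs'],float)
    p=cv2.undistortPoints(np.array(uv,float).reshape(-1,1,2),K,D).reshape(-1,2)
    R=cv2.Rodrigues(np.array(f['rvec'],float))[0];t=np.array(f['tvec'],float).ravel()
    d=np.c_[p,np.ones(len(p))]@R
    return -R.T@t,d/np.linalg.norm(d,axis=1)[:,None]
def plane(f,uv,z):
    c,d=ray(f,uv); return c+d*((z-c[2])/d[:,2])[:,None]
def proj(f,P):
    return cv2.projectPoints(np.array(P,float).reshape(-1,3),np.array(f['rvec'],float),np.array(f['tvec'],float),np.array(f['camera_matrix'],float),np.array(f['dist_coeffs'],float))[0].reshape(-1,2)
def tri(fs,uvs):
    A=np.zeros((3,3));b=np.zeros(3)
    for f,uv in zip(fs,uvs):
        c,d=ray(f,[uv]);M=np.eye(3)-np.outer(d[0],d[0]);A+=M;b+=M@c
    return np.linalg.solve(A,b)
def save(f,name,box=None,s=1):
    im=f['pixels'][:,:,::-1]
    if box: im=im[box[1]:box[3],box[0]:box[2]]
    cv2.imwrite('pics/'+name,cv2.resize(im,None,fx=s,fy=s,interpolation=cv2.INTER_CUBIC))
E
python3 - <<'E'
from h import *
a=grab('scene');b=grab('side')
save(a,'s1.png');save(b,'d1.png')
for f in(a,b): print(ray(f,[[320,200]]))
print(r.get_obs())
E
```

```text
pics
(array([ 1.04346357, -0.73127966,  1.40303575]), array([[-0.34214215,  0.45028646, -0.82473078]]))
(array([1.33269298, 0.57241876, 1.07520413]), array([[-0.59784982, -0.43289293, -0.67466978]]))
{'clock': 0.1, 'joints': array([ 1.01989235,  0.47772831,  0.02233337,  1.55631958, -0.01150411,
        1.10929404, -0.08308776]), 'qvel': array([ 0.00049679, -0.00236669,  0.0003229 , -0.00125107,  0.00083916,
        0.00016866, -0.00060652]), 'tau': array([ 5.31444573e-03, -5.97754383e+01,  1.61451146e+00, -2.81951398e+01,
        1.29034903e-02,  5.04388139e-03, -1.83614821e-05]), 'tcp_pos': array([ 0.28900558, -0.60944862,  0.24142938]), 'orientation': array([-3.06337845e+00, -6.89604714e-01,  7.25890964e-04]), 'contact_force': array([-0.39789185, -0.609722  , -0.90775167]), 'moment': array([ 0.00584619, -0.01519835,  0.03708346]), 'grip_width': 0.08526413477840754}
```

View pics/s1.png

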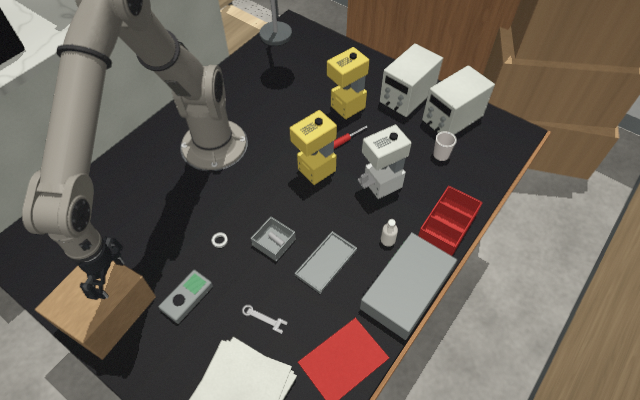

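View pics/d1.png

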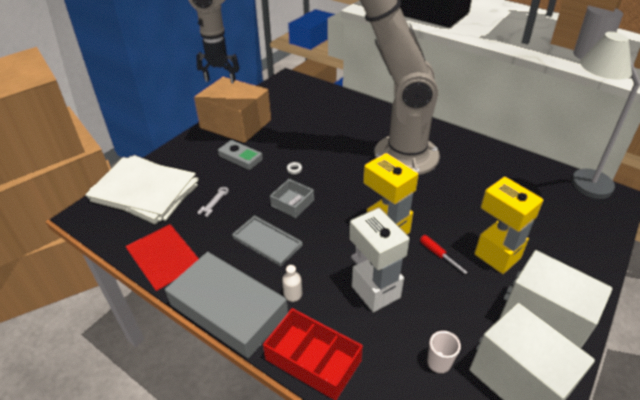

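The scene view shows three heads: yellow ones at (348,80) and (313,150), and the bare-metal one with a white lamp box at (384,160). I choose the white one, with its fin at about (366,182). There are two grey boxes: the square one with the roller at (273,238), and the long tray at (326,262), which is my target. In the side view the head is at (378,260) and the tray at (267,240).

Next I check the choice in one close crop of both views.

Run:
```python
from h import *
a=load('scene');b=load('side')
def crop(f,box,s): return cv2.resize(f['pixels'][box[1]:box[3],box[0]:box[2],::-1],None,fx=s,fy=s,interpolation=cv2.INTER_CUBIC)
A=crop(a,(340,115,420,215),5);B=crop(b,(330,200,410,300),5)
cv2.imwrite('pics/c1.png',np.hstack([A,B]))
# tray: floor/rim mask by grey in box
for f,box in((a,(290,228,360,296)),(b,(228,212,306,268))):
    im=f['pixels'][box[1]:box[3],box[0]:box[2]]
    m=(im.min(2)>75).astype('uint8')
    c=max(cv2.findContours(m,0,2)[0],key=cv2.contourArea)
    q=cv2.boxPoints(cv2.minAreaRect(c));h=cv2.approxPolyDP(c,4,True)[:,0]+np.array(box[:2])
    print(h.tolist()); print(plane(f,h,.016).round(4).tolist())
```

```text
[[332, 231], [295, 272], [319, 293], [356, 249]]
[[0.5723, -0.0481, 0.016], [0.5675, -0.2346, 0.016], [0.6683, -0.2459, 0.016], [0.6721, -0.0562, 0.016]]
[[232, 234], [280, 264], [301, 245], [256, 216]]
[[0.6682, -0.2383, 0.016], [0.6774, -0.0457, 0.016], [0.5856, -0.0402, 0.016], [0.5678, -0.2294, 0.016]]
```

View pics/c1.png

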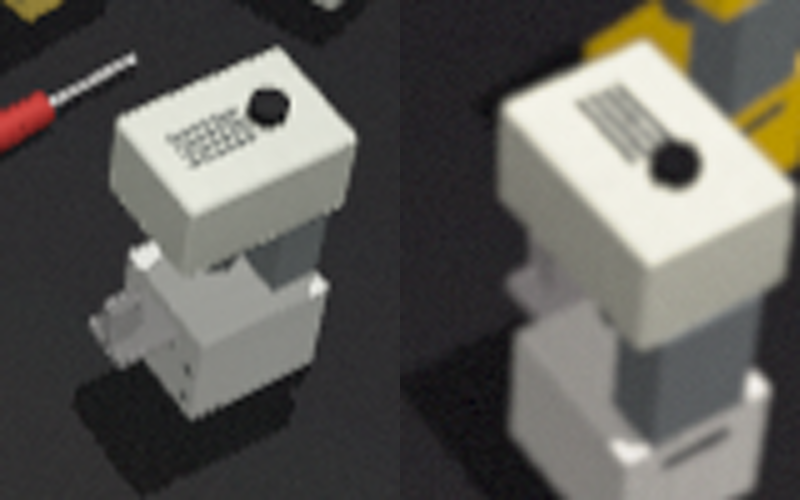

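The crop confirms it: the white lamp box has its front top edge running from crop (115,120) to (192,215). The slider's fin sticks out of the metal block at about crop (120,320), which is scene pixel (364,179).

Run:
```python
from h import *
a=load('scene');b=load('side')
S=lambda l:np.array(l,float)/5+[340,115]-.4
D=lambda l:np.array(l,float)/5+[330,200]-.4
print('box top scene FL,RL,RR,FR');P=plane(a,S([[115,120],[280,45],[357,138],[192,215]]),.235);print(P.round(4))
print('side');Q=plane(b,D([[500,103],[645,40],[795,190],[650,265]][:]),.235);print(Q.round(4))
print('block top FR, RR',plane(a,S([[205,345],[325,288]]),.084).round(4))
print('block bottom FR, RR',plane(a,S([[192,418],[313,360]]),0).round(4))
print('fin top-ish',plane(a,S([[90,320],[108,295],[140,305],[125,328]]),.104).round(4))
print('fin side', plane(b,D([[520,265],[505,290]]),.104).round(4))
```

```text
box top scene FL,RL,RR,FR
[[0.5263 0.17   0.235 ]
 [0.5748 0.2843 0.235 ]
 [0.6541 0.2467 0.235 ]
 [0.6061 0.1349 0.235 ]]
side
[[0.4958 0.298  0.235 ]
 [0.4128 0.3393 0.235 ]
 [0.4692 0.4414 0.235 ]
 [0.5529 0.4024 0.235 ]]
block top FR, RR [[0.6165 0.1599 0.084 ]
 [0.6549 0.2472 0.084 ]]
block bottom FR, RR [[0.616  0.1593 0.    ]
 [0.6565 0.2506 0.    ]]
fin top-ish [[0.552  0.1187 0.104 ]
 [0.5499 0.1426 0.104 ]
 [0.5713 0.1483 0.104 ]
 [0.5739 0.1269 0.104 ]]
fin side [[0.4705 0.318  0.104 ]
 [0.4909 0.319  0.104 ]]
```

Run:
```python
from h import *
a=load('scene');b=load('side')
D=lambda l:(np.array(l,float)-[400,0])/5+[330,200]-.4
print('side box top');Q=plane(b,D([[500,103],[645,40],[795,190],[650,265]]),.235);print(Q.round(4))
print('fin side', plane(b,D([[520,265],[505,290]]),.104).round(4))
print('yellow near top',plane(a,[[290,124],[325,112],[337,133],[302,151]],.235).round(3).tolist())
print('bin rim',plane(a,[[251,238],[272,218],[296,236],[274,256]],.045).round(3).tolist())
print('bottle',plane(a,[[388,245]],0).round(3),'meter',plane(a,[[185,296]],.03).round(3), 'ring',plane(a,[[219,240]],0).round(3),'wrench',plane(a,[[264,318]],0).round(3),'driver',plane(a,[[350,135]],0).round(3))
u=np.array([.404,.915]);v=np.array([-.915,.404])
for ang in (65,66,67): print(ang,np.cos(np.radians(ang)).round(3),np.sin(np.radians(ang)).round(3))
```

```text
side box top
[[0.607  0.1355 0.235 ]
 [0.5278 0.1715 0.235 ]
 [0.5772 0.2824 0.235 ]
 [0.6569 0.2493 0.235 ]]
fin side [[0.5904 0.1419 0.104 ]
 [0.6096 0.1448 0.104 ]]
yellow near top [[0.307, 0.083, 0.235], [0.365, 0.192, 0.235], [0.449, 0.141, 0.235], [0.406, 0.018, 0.235]]
bin rim [[0.393, -0.235, 0.045], [0.398, -0.139, 0.045], [0.502, -0.145, 0.045], [0.492, -0.241, 0.045]]
bottle [[0.742 0.025 0.   ]] meter [[ 0.361 -0.495  0.03 ]] ring [[ 0.293 -0.286  0.   ]] wrench [[ 0.582 -0.4    0.   ]] driver [[0.374 0.338 0.   ]]
65 0.423 0.906
66 0.407 0.914
67 0.391 0.921
```

```bash
cat >> h.py <<'E'
from scipy.spatial.transform import Rotation as Ro, Slerp
def pose(grip,yaw,tilt,back=0):
    """TCP pose for a grasp point; tool leaned back by tilt deg, heading yaw deg"""
    a,t=np.radians(yaw),np.radians(tilt)
    u=np.array([np.cos(a),np.sin(a),0]);Z=np.array([0,0,1.])
    z=np.sin(t)*u-np.cos(t)*Z; x=np.cos(t)*u+np.sin(t)*Z; y=np.cross(z,x)
    return np.array(grip)+(.008-back)*z, Ro.from_matrix(np.c_[x,y,z])
def cur():
    o=r.get_obs(); return np.array(o['tcp_pos']),Ro.from_rotvec(o['orientation'])
def plan(p0,R0,p1,R1,n=1):
    s=Slerp([0,1],Ro.concatenate([R0,R1]))
    for i in range(n):
        A=s(i/n);B=s((i+1)/n)
        d=A.inv().apply((p1-p0)/n)/.15; w=(A.inv()*B).as_rotvec()/np.pi
        print('row',np.r_[d,w].round(4).tolist())
E
python3 - <<'E'
from h import *
g=[.5607,.1417,.093]
p0,R0=np.array([.289,-.61,.242]),cur()[1]
p1,R1=pose(g,66.2,40,.14)
print(p1)
pm=np.array([.40,-.25,.32]);Rm=Slerp([0,1],Ro.concatenate([R0,R1]))(.5)
plan(p0,R0,pm,Rm,3);plan(pm,Rm,p1,R1,3)
E
```

```text
[0.52646    0.06406753 0.19411787]
row [0.5657, -0.6174, -0.1724, 0.0131, 0.0354, -0.0363]
row [0.6466, -0.5534, -0.0807, 0.0131, 0.0354, -0.0363]
row [0.709, -0.4774, 0.0162, 0.0131, 0.0354, -0.0363]
row [0.5525, -0.2666, 0.5177, 0.0131, 0.0354, -0.0363]
row [0.5166, -0.1828, 0.5866, 0.0131, 0.0354, -0.0363]
row [0.464, -0.1014, 0.6471, 0.0131, 0.0354, -0.0363]
```

Emit:
{"method": "send_rows", "body": {
  "deltas": [
    [1,0.19,-0.206,-0.057,0.004,0.012,-0.012],
    [1,0.38,-0.41,-0.115,0.009,0.024,-0.024],
    [1,0.566,-0.617,-0.172,0.013,0.035,-0.036],
    [1,0.566,-0.617,-0.172,0.013,0.035,-0.036],
    [1,0.566,-0.617,-0.172,0.013,0.035,-0.036]
  ]
}}

```text
clock: 0.52
tcp_pos: [0.3274, -0.4879, 0.2687]
orientation: [-2.954, -0.848, -0.152]
contact_force: [-0.1, -0.1, 0.7]
grip_width: 0.0849
```

Emit:
{"method": "send_rows", "body": {
  "deltas": [
    [1,0.216,-0.184,-0.027,0.004,0.012,-0.012],
    [1,0.43,-0.369,-0.054,0.009,0.024,-0.024],
    [1,0.647,-0.553,-0.081,0.013,0.035,-0.036],
    [1,0.647,-0.553,-0.081,0.013,0.035,-0.036]
  ]
}}

```text
clock: 0.85
tcp_pos: [0.3654, -0.3653, 0.2948]
orientation: [-2.827, -0.994, -0.299]
contact_force: [0.1, 0.3, 0.0]
grip_width: 0.0854
```

Emit:
{"method": "send_rows", "body": {
  "deltas": [
    [1,0.236,-0.159,0.005,0.004,0.012,-0.012],
    [1,0.47,-0.318,0.011,0.009,0.024,-0.024],
    [1,0.709,-0.477,0.016,0.013,0.035,-0.036],
    [1,0.709,-0.477,0.016,0.013,0.035,-0.036],
    [1,0.709,-0.477,0.016,0.013,0.035,-0.036]
  ]
}}

```text
clock: 1.27
tcp_pos: [0.4012, -0.2493, 0.3197]
orientation: [-2.697, -1.12, -0.432]
contact_force: [0.3, -1.0, 0.5]
grip_width: 0.0856
```

Emit:
{"method": "send_rows", "body": {
  "deltas": [
    [1,0.184,-0.089,0.173,0.004,0.012,-0.012],
    [1,0.368,-0.178,0.345,0.009,0.024,-0.024],
    [1,0.5525,-0.267,0.518,0.013,0.035,-0.036],
    [1,0.5525,-0.267,0.518,0.013,0.035,-0.036],
    [1,0.5525,-0.267,0.518,0.013,0.035,-0.036]
  ]
}}

```text
clock: 1.68
tcp_pos: [0.4425, -0.1459, 0.2755]
orientation: [-2.549, -1.236, -0.559]
contact_force: [-0.3, -1.3, -0.5]
grip_width: 0.0856
```

Emit:
{"method": "send_rows", "body": {
  "deltas": [
    [1,0.172,-0.061,0.196,0.004,0.012,-0.012],
    [1,0.344,-0.122,0.391,0.009,0.024,-0.024],
    [1,0.517,-0.183,0.587,0.013,0.035,-0.036],
    [1,0.517,-0.183,0.587,0.013,0.035,-0.036],
    [1,0.517,-0.183,0.587,0.013,0.035,-0.036],
    [1,0.517,-0.183,0.587,0.013,0.035,-0.036]
  ]
}}

```text
clock: 2.18
tcp_pos: [0.486, -0.0437, 0.2343]
orientation: [-2.397, -1.343, -0.685]
contact_force: [0.4, 0.4, -0.1]
grip_width: 0.0854
```

Run:
```python
from h import *
f=grab('wrist');save(f,'w1.png')
p,R=cur();print(p,R.as_matrix().round(3))
p1,R1=pose([.5607,.1417,.093],66.2,40,.14)
plan(p,R,p1,R1)
u=np.array([.4035,.915,0]);v=np.array([-.915,.4035,0]);s=np.array([.576,.1765,0])
pts=[s-.05*u+y*v+[0,0,.104] for y in(-.006,.006)]+[s-.026*u+y*v+[0,0,.104] for y in(-.006,.006)]
print(proj(f,pts).round(0).tolist())
```

```text
[ 0.48603831 -0.04377044  0.23459071] [[ 0.447  0.857  0.256]
 [ 0.71  -0.513  0.482]
 [ 0.545 -0.034 -0.838]]
row [0.4836, -0.1289, 0.6417, 0.0148, 0.038, -0.0382]
[[300.0, 91.0], [289.0, 93.0], [298.0, 71.0], [286.0, 73.0]]
```

View pics/w1.png

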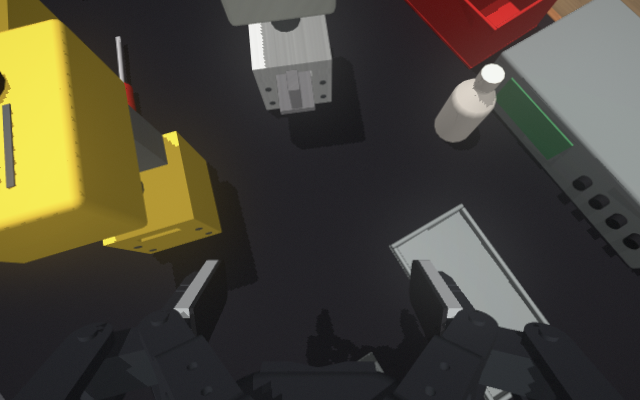

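The wrist view shows the fin at about (293,90), where my estimate projects it. The slot block is at (290,70), and the near yellow head is well to the left. I move to the pre-grasp pose.

Emit:
{"method": "send_rows", "body": {
  "deltas": [
    [1,0.16,-0.043,0.214,0.005,0.013,-0.013],
    [1,0.32,-0.086,0.428,0.01,0.025,-0.025],
    [1,0.484,-0.129,0.642,0.015,0.038,-0.038],
    [1,0.484,-0.129,0.642,0.015,0.038,-0.038],
    [1,0.484,-0.129,0.642,0.015,0.038,-0.038],
    [1,0.484,-0.129,0.642,0.015,0.038,-0.038]
  ]
}}

```text
clock: 2.73
tcp_pos: [0.5262, 0.0649, 0.1941]
orientation: [-2.215, -1.445, -0.806]
contact_force: [0.2, -0.4, -0.1]
grip_width: 0.0857
```

Run:
```python
from h import *
f=grab('wrist')
p,R=cur();print(p,R.as_matrix().round(3))
p1,R1=pose([.5607,.1417,.093],66.2,40,.14);plan(p,R,p1,R1)
u=np.array([.4035,.915,0]);v=np.array([-.915,.4035,0]);s=np.array([.576,.1765,0])
pts=[s-d*u+y*v+[0,0,.104] for d in(.05,.026) for y in(-.006,.006)]+[s+y*v+[0,0,.084] for y in(-.045,.045)]+[s+y*v for y in(-.045,.045)]
q=proj(f,pts);print(q.round(1).tolist())
im=f['pixels'][:,:,::-1].copy()
cx,cy=q[:4].mean(0).astype(int);x0,y0=max(cx-80,0),max(cy-60,0)
c=cv2.resize(im[y0:y0+120,x0:x0+160],None,fx=5,fy=5,interpolation=cv2.INTER_CUBIC)
for P in q: cv2.circle(c,tuple(int(k) for k in ((P-[x0,y0]+.5)*5)),4,(0,0,255),1)
print(x0,y0);cv2.imwrite('pics/w2.png',c)
```

```text
[0.52621158 0.06465375 0.19438104] [[ 0.309  0.915  0.259]
 [ 0.701 -0.403  0.588]
 [ 0.643 -0.    -0.766]]
row [-0.0034, 0.0031, -0.0005, -0.0001, 0.0, -0.0]
[[327.6, 202.6], [312.9, 202.6], [327.2, 176.2], [313.1, 176.2], [368.1, 160.7], [271.9, 160.7], [357.7, 195.4], [281.6, 195.4]]
240 129
```

View pics/w2.png

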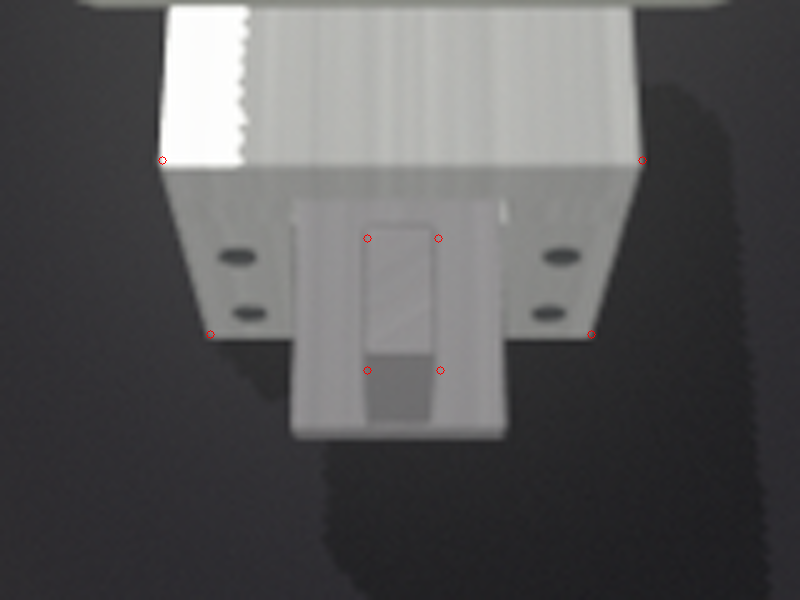

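The crop shows the fin top spanning x 363–434 and y 226–353, with the plate and block edges square to the image. So yaw and lateral position agree within 1 mm, and the fin is about 2.6 mm nearer the slot than I guessed. Before descending I check the camera's clearance to the lamp.

Run:
```python
from h import *
f=load('wrist');p,R=cur()
c,_=ray(f,[[320,200]]);print('cam in tool',R.inv().apply(c-p))
g=np.array([.561,.1444,.093]);s=np.array([.576,.1765,0]);u=np.array([.4035,.915,0])
for t in(40,44):
    p1,R1=pose(g,66.2,t);plan(p,R,p1,R1)
    C=p1+R1.apply(R.inv().apply(c-p));print(t,'cam front of slot',(C-s)@u,C[2])
```

```text
cam in tool [ 0.07996138 -0.00126013 -0.13079303]
row [0.0099, -0.002, 0.9439, -0.0001, 0.0, -0.0]
40 cam front of slot -0.053100121535086184 0.23846310735581072
row [0.0136, -0.002, 0.9438, -0.0001, 0.0222, -0.0]
44 cam front of slot -0.06320424561234145 0.23687576051822085
```

Emit:
{"method": "send_rows", "body": {
  "deltas": [
    [0.7,0.004,-0.001,0.12,0,0.011,0],
    [0.6,0.007,-0.001,0.25,0,0.022,0],
    [0.6,0.0136,-0.002,0.37,0,0.022,0],
    [0.6,0.0136,-0.002,0.49,0,0.022,0],
    [0.6,0.0136,-0.002,0.6,0,0.022,0],
    [0.6,0.0136,-0.002,0.7,0,0.022,0],
    [0.6,0.0136,-0.002,0.78,0,0.022,0],
    [0.6,0.0136,-0.002,0.86,0,0.022,0],
    [0.6,0.0136,-0.002,0.92,0,0.022,0],
    [0.6,0.0136,-0.002,0.944,0,0.022,0],
    [0.6,0.0136,-0.002,0.944,0,0.022,0],
    [0.6,0.0136,-0.002,0.944,0,0.022,0]
  ]
}}

```text
clock: 3.78
tcp_pos: [0.5624, 0.1514, 0.0871]
orientation: [-2.163, -1.413, -0.873]
contact_force: [-0.2, -0.6, 0.2]
grip_width: 0.0514
```

Run:
```python
from h import *
f=grab('wrist');save(f,'w3.png')
p,R=cur();p1,R1=pose([.561,.1444,.093],66.2,44);plan(p,R,p1,R1);print(r.get_obs()['contact_force'])
```

```text
row [-0.0071, 0.01, -0.0064, -0.0008, -0.0, 0.0004]
[0.5541857  0.16932441 0.07243693]
```

View pics/w3.png

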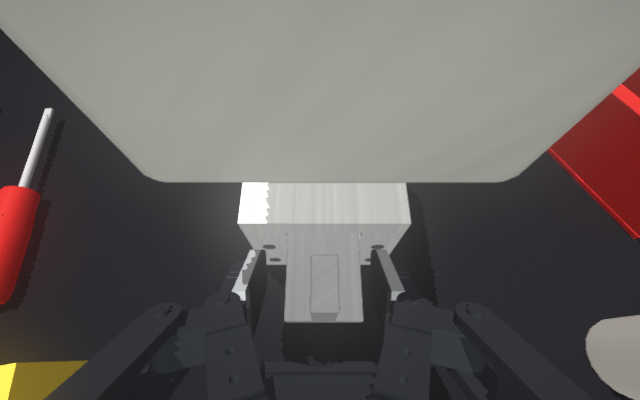

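The wrist view shows the fin between the pads at about (325,285), and the pad midline at about 319. The jaws need roughly 1.6 mm along +y, which agrees with the measured pose error.

Emit:
{"method": "send_rows", "body": {
  "deltas": [
    [0.6,-0.007,0.011,-0.006,-0.0008,0,0.0004],
    [0.6,-0.007,0.011,-0.006,-0.0008,0,0.0004],
    [0.6,-0.007,0.011,-0.006,-0.0008,0,0.0004],
    [0.6,-0.007,0.011,-0.006,-0.0008,0,0.0004]
  ]
}}

```text
clock: 4.17
tcp_pos: [0.5631, 0.1501, 0.087]
orientation: [-2.165, -1.412, -0.875]
contact_force: [-0.6, -0.4, 0.4]
grip_width: 0.0513
```

Run:
```python
from h import *
p,R=cur();p1,R1=pose([.561,.1444,.093],66.2,44);plan(p,R,p1,R1)
```

```text
row [-0.0013, 0.0026, -0.0034, -0.0003, -0.0001, 0.0001]
```

Emit:
{"method": "send_rows", "body": {
  "deltas": [
    [0.4,-0.001,0.003,-0.002,0,0,0],
    [0.3,-0.001,0.003,-0.002,0,0,0],
    [0.2,-0.001,0.003,-0.002,0,0,0],
    [0.1,-0.001,0.003,-0.002,0,0,0],
    [0,-0.001,0.003,-0.002,0,0,0],
    [0,-0.001,0.003,-0.002,0,0,0],
    [0,-0.001,0.003,-0.002,0,0,0],
    [0,-0.001,0.003,-0.002,0,0,0],
    [0,-0.001,0.003,-0.002,0,0,0]
  ],
  "squeeze": 60
}}

```text
clock: 4.92
tcp_pos: [0.5634, 0.1499, 0.087]
orientation: [-2.164, -1.412, -0.875]
contact_force: [0.5, -1.2, 1.4]
grip_width: 0.0112
```

Run:
```python
from h import *
p,R=cur();print(p,r.get_obs()['contact_force'],r.get_obs()['moment'])
u=np.array([.4035,.915,0])
p1,R1=pose([.561,.1444,.093],66.2,44);print(R.inv().apply(p-p1)*1e3)
for d,z in((.02,.0007),(.135,.001),(.135,.03)): plan(p,R,p-u*d+[0,0,z],R)
```

```text
[0.56340152 0.14988519 0.08702482] [ 0.52595916 -1.23486438  1.42826168] [-0.53648392  0.07266405 -0.05228728]
[ 0.15631309 -0.01557552  0.45781021]
row [-0.0926, -0.0001, -0.096, 0.0, 0.0, 0.0]
row [-0.6424, -0.0009, -0.6304, 0.0, 0.0, 0.0]
row [-0.508, -0.0011, -0.7694, 0.0, 0.0, 0.0]
```

Emit:
{"method": "send_rows", "body": {
  "deltas": [
    [0,0.003,0,-0.003,0,0,0],
    [0,-0.02,0,-0.027,0,0,0],
    [0,-0.043,0,-0.05,0,0,0],
    [0,-0.068,0,-0.073,0,0,0],
    [0,-0.093,0,-0.096,0,0,0],
    [0,-0.093,0,-0.096,0,0,0]
  ]
}}

```text
clock: 5.42
tcp_pos: [0.5546, 0.13, 0.0872]
orientation: [-2.166, -1.411, -0.873]
contact_force: [-0.1, -0.6, -0.5]
grip_width: 0.0108
```

Emit:
{"method": "send_rows", "body": {
  "deltas": [
    [0,-0.04,0,-0.038,0,0,0],
    [0,-0.08,0,-0.077,0,0,0],
    [0,-0.12,0,-0.116,0,0,0],
    [0,-0.16,0,-0.155,0,0,0],
    [0,-0.2,0,-0.194,0,0,0],
    [0,-0.24,0,-0.233,0,0,0],
    [0,-0.28,0,-0.272,0,0,0],
    [0,-0.32,0,-0.311,0,0,0],
    [0,-0.36,0,-0.35,0,0,0],
    [0,-0.4,0,-0.389,0,0,0],
    [0,-0.44,0,-0.428,0,0,0],
    [0,-0.48,0,-0.467,0,0,0],
    [0,-0.52,0,-0.506,0,0,0],
    [0,-0.55,0,-0.535,0,0,0],
    [0,-0.55,0,-0.535,0,0,0],
    [0,-0.55,0,-0.535,0,0,0]
  ]
}}

```text
clock: 6.75
tcp_pos: [0.5089, 0.0258, 0.088]
orientation: [-2.165, -1.411, -0.874]
contact_force: [0.2, 0.5, -1.1]
grip_width: 0.011
```

Run:
```python
from h import *
p,R=cur();o=r.get_obs();print(p,o['contact_force'],o['grip_width'])
a=grab('scene');b=grab('side');save(a,'s2.png')
def crop(f,c,s=4):
    x,y=int(c[0])-50,int(c[1])-60; return cv2.resize(f['pixels'][y:y+120,x:x+100,::-1],None,fx=s,fy=s,interpolation=cv2.INTER_CUBIC),(x,y)
A,oa=crop(a,proj(a,[p])[0]);B,ob=crop(b,proj(b,[p])[0]);print(oa,ob)
cv2.imwrite('pics/c2.png',np.hstack([A,B]))
```

```text
[0.50893998 0.02581977 0.08797793] [ 0.18951108  0.48144452 -1.10701811] 0.010955480506761628
(280, 133) (284, 161)
```

View pics/c2.png

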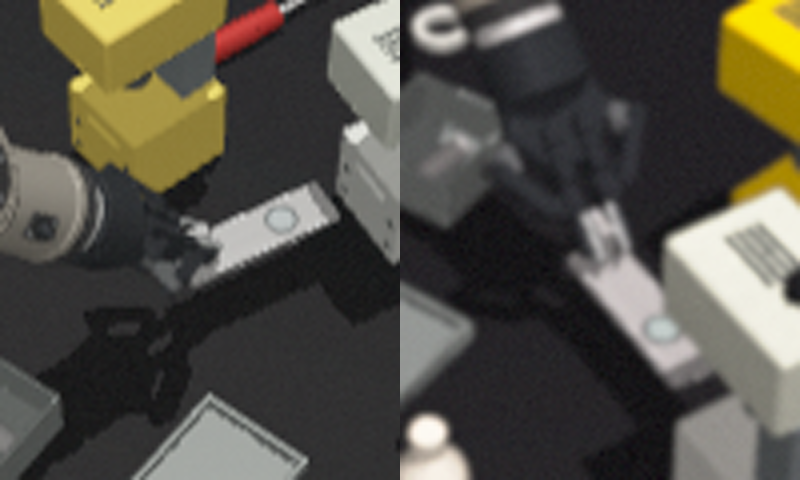

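The crops show the slider fully out of the slot and held level, with the window at scene crop (282,219). The tray is at lower right, and nothing else has been disturbed.

Run:
```python
from h import *
a=load('scene');b=load('side')
w=tri((a,b),((350.4,187.6),(349.4,243.4)));p,R=cur();print('window',w,'dist from tcp',np.linalg.norm((w-p)[:2]))
g=np.array([.618,-.199,.038])
p1,R1=pose(g,88,44);p1[2]=.032
print('final',p1)
pu=p+[0,0,.05];pa=p1+[0,0,.06]
plan(p,R,pu,R);plan(pu,R,pa,R1,3);plan(pa,R1,p1,R1)
```

```text
window [0.54019357 0.09770532 0.067476  ] dist from tcp 0.07763138085849369
final [ 0.61819395 -0.19344612  0.032     ]
row [0.2318, -0.0003, -0.2396, 0.0, 0.0, 0.0]
row [-0.3227, 0.4189, -0.1702, 0.0279, -0.0001, -0.029]
row [-0.3588, 0.3715, -0.2047, 0.0279, -0.0001, -0.029]
row [-0.3903, 0.3181, -0.2347, 0.0279, -0.0001, -0.029]
row [-0.2779, 0.0, 0.2877, 0.0, 0.0, 0.0]
```

Emit:
{"method": "send_rows", "body": {
  "deltas": [
    [0,0.05,0,-0.05,0,0,0],
    [0,0.11,0,-0.114,0,0,0],
    [0,0.17,0,-0.176,0,0,0],
    [0,0.21,0,-0.217,0,0,0],
    [0,0.232,0,-0.24,0,0,0],
    [0,0.232,0,-0.24,0,0,0]
  ]
}}

```text
clock: 7.35
tcp_pos: [0.5093, 0.0264, 0.1388]
orientation: [-2.164, -1.414, -0.875]
contact_force: [0.7, 0.2, -1.0]
grip_width: 0.011
```

Emit:
{"method": "send_rows", "body": {
  "deltas": [
    [0,-0.04,0.052,-0.021,0.0035,0,-0.0036],
    [0,-0.08,0.105,-0.043,0.007,0,-0.0072],
    [0,-0.121,0.157,-0.064,0.0105,0,-0.0109],
    [0,-0.161,0.209,-0.085,0.014,0,-0.0145],
    [0,-0.202,0.262,-0.106,0.0174,0,-0.0181],
    [0,-0.242,0.314,-0.128,0.0209,0,-0.0217],
    [0,-0.282,0.366,-0.149,0.0244,0,-0.0254],
    [0,-0.323,0.419,-0.17,0.0279,0,-0.029],
    [0,-0.323,0.419,-0.17,0.0279,0,-0.029]
  ]
}}

```text
clock: 8.1
tcp_pos: [0.5465, -0.0495, 0.1213]
orientation: [-2.053, -1.529, -0.829]
contact_force: [0.4, -0.4, -2.2]
grip_width: 0.011
```

Emit:
{"method": "send_rows", "body": {
  "deltas": [
    [0,-0.045,0.046,-0.026,0.0035,0,-0.0036],
    [0,-0.09,0.093,-0.051,0.007,0,-0.0072],
    [0,-0.135,0.139,-0.077,0.0105,0,-0.0109],
    [0,-0.179,0.186,-0.102,0.014,0,-0.0145],
    [0,-0.224,0.232,-0.128,0.0174,0,-0.0181],
    [0,-0.269,0.279,-0.154,0.0209,0,-0.0217],
    [0,-0.314,0.325,-0.179,0.0244,0,-0.0254],
    [0,-0.359,0.3715,-0.205,0.0279,0,-0.029],
    [0,-0.359,0.3715,-0.205,0.0279,0,-0.029]
  ]
}}

```text
clock: 8.85
tcp_pos: [0.5823, -0.1221, 0.1062]
orientation: [-1.932, -1.64, -0.781]
contact_force: [0.8, -0.0, -2.1]
grip_width: 0.0113
```

Emit:
{"method": "send_rows", "body": {
  "deltas": [
    [0,-0.049,0.04,-0.029,0.0035,0,-0.0036],
    [0,-0.098,0.08,-0.059,0.007,0,-0.0072],
    [0,-0.146,0.119,-0.088,0.0105,0,-0.0109],
    [0,-0.195,0.159,-0.117,0.014,0,-0.0145],
    [0,-0.244,0.199,-0.147,0.0174,0,-0.0181],
    [0,-0.293,0.239,-0.176,0.0209,0,-0.0217],
    [0,-0.341,0.278,-0.205,0.0244,0,-0.0254],
    [0,-0.39,0.318,-0.235,0.0279,0,-0.029],
    [0,-0.39,0.318,-0.235,0.0279,0,-0.029],
    [0,-0.39,0.318,-0.235,0.0279,0,-0.029]
  ]
}}

```text
clock: 9.68
tcp_pos: [0.6176, -0.1931, 0.0915]
orientation: [-1.806, -1.742, -0.731]
contact_force: [0.1, 0.4, -1.2]
grip_width: 0.0111
```

Run:
```python
from h import *
p,R=cur();o=r.get_obs();print(o['clock'],p,o['contact_force'],o['grip_width'])
p1,R1=pose([.618,-.199,.038],88,44);p1[2]=.032
plan(p,R,p1+[0,0,.06],R1);plan(p,R,p1,R1)
a=grab('scene');b=grab('side')
A=cv2.resize(a['pixels'][200:310,270:370,::-1],None,fx=4,fy=4,interpolation=2)
B=cv2.resize(b['pixels'][170:280,215:315,::-1],None,fx=4,fy=4,interpolation=2)
cv2.imwrite('pics/c3.png',np.hstack([A,B]))
```

```text
9.6833 [ 0.61764794 -0.19307959  0.09145079] [ 0.11143496  0.42265691 -1.16261533] 0.011089978252681527
row [0.0009, 0.0037, -0.0042, -0.0001, -0.0006, -0.0003]
row [-0.2775, 0.0041, 0.2829, -0.0001, -0.0006, -0.0003]
```

View pics/c3.png

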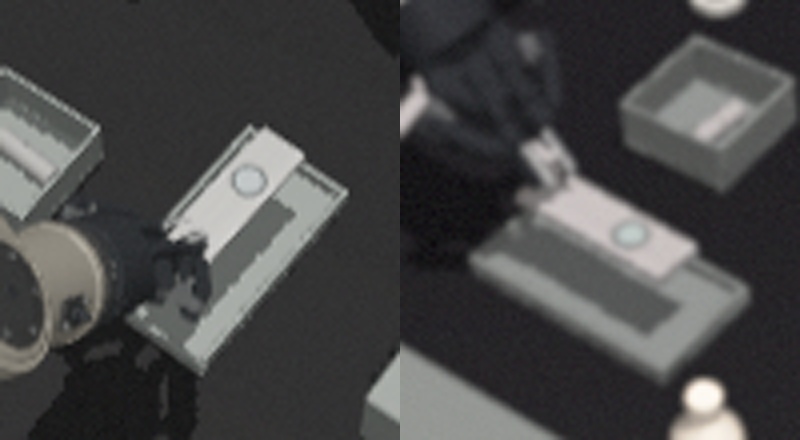

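Both views show the slider above the tray, roughly centred once the 60 mm height parallax is allowed for. I lower to a few mm above the floor, then feel for contact.

Emit:
{"method": "send_rows", "body": {
  "deltas": [
    [0,-0.04,0.002,0.04,0,0,0],
    [0,-0.08,0.004,0.081,0,0,0],
    [0,-0.12,0.004,0.122,0,0,0],
    [0,-0.16,0.004,0.163,0,0,0],
    [0,-0.19,0.004,0.194,0,0,0],
    [0,-0.22,0.004,0.224,0,0,0],
    [0,-0.245,0.004,0.25,0,0,0],
    [0,-0.26,0.004,0.265,0,0,0],
    [0,-0.26,0.004,0.265,0,0,0],
    [0,-0.26,0.004,0.265,0,0,0]
  ]
}}

```text
clock: 10.62
tcp_pos: [0.6187, -0.1945, 0.0362]
orientation: [-1.806, -1.744, -0.73]
contact_force: [0.6, 0.0, -1.5]
grip_width: 0.0109
```

Emit:
{"method": "send_rows", "body": {
  "deltas": [
    [0,-0.005,0,0.005,0,0,0],
    [0,-0.009,0,0.009,0,0,0],
    [0,-0.0135,0,0.014,0,0,0],
    [0,-0.0135,0,0.014,0,0,0],
    [0,-0.0135,0,0.014,0,0,0],
    [0,-0.0135,0,0.014,0,0,0]
  ]
}}

```text
clock: 11.12
tcp_pos: [0.6186, -0.1945, 0.0334]
orientation: [-1.806, -1.744, -0.73]
contact_force: [0.2, 0.2, -1.9]
grip_width: 0.0111
```

Emit:
{"method": "send_rows", "body": {
  "deltas": [
    [0,-0.0023,0,0.0024,0,0,0],
    [0,-0.0046,0,0.0048,0,0,0],
    [0,-0.0046,0,0.0048,0,0,0],
    [0,-0.0046,0,0.0048,0,0,0]
  ]
}}

```text
clock: 11.45
tcp_pos: [0.6186, -0.1945, 0.0322]
orientation: [-1.806, -1.744, -0.73]
contact_force: [-0.4, -0.7, -1.0]
grip_width: 0.0111
```

Emit:
{"method": "send_rows", "body": {
  "deltas": [
    [0,-0.0023,0,0.0024,0,0,0],
    [0,-0.0046,0,0.0048,0,0,0],
    [0,-0.0046,0,0.0048,0,0,0],
    [0,-0.0046,0,0.0048,0,0,0]
  ]
}}

```text
clock: 11.78
tcp_pos: [0.6187, -0.1945, 0.0321]
orientation: [-1.805, -1.744, -0.731]
contact_force: [-2.6, -1.6, 5.8]
grip_width: 0.0111
```

That is contact, with about 7 N upward at the expected height. I release by opening partway.

Emit:
{"method": "send_rows", "body": {
  "deltas": [
    [0.2,0,0,0,0,0,0],
    [0.25,0,0,0,0,0,0],
    [0.35,0,0,0,0,0,0],
    [0.4,0,0,0,0,0,0],
    [0.4,0,0,0,0,0,0],
    [0.4,0,0,0,0,0,0],
    [0.4,0,0,0,0,0,0]
  ]
}}

```text
clock: 12.37
tcp_pos: [0.6186, -0.1944, 0.0312]
orientation: [-1.806, -1.744, -0.73]
contact_force: [-0.8, 0.3, 0.2]
grip_width: 0.0344
```

Emit:
{"method": "send_rows", "body": {
  "deltas": [
    [0.4,0,0,-0.05,0,0,0],
    [0.4,0,0,-0.12,0,0,0],
    [0.4,0,0,-0.22,0,0,0],
    [0.4,0,0,-0.35,0,0,0],
    [0.4,0,0,-0.5,0,0,0],
    [0.4,0,0,-0.65,0,0,0],
    [0.4,0,0,-0.8,0,0,0],
    [0.4,0,0,-0.8,0,0,0],
    [0.4,0,0,-0.8,0,0,0]
  ]
}}

```text
clock: 13.12
tcp_pos: [0.6161, -0.2799, 0.1187]
orientation: [-1.81, -1.745, -0.731]
contact_force: [-0.1, -0.2, -0.1]
grip_width: 0.0343
```

Run:
```python
from h import *
p,R=cur();o=r.get_obs();print(o['clock'],p,o['contact_force'],o['grip_width'])
a=grab('scene');b=grab('side')
A=cv2.resize(a['pixels'][200:310,270:370,::-1],None,fx=4,fy=4,interpolation=2)
B=cv2.resize(b['pixels'][170:280,215:315,::-1],None,fx=4,fy=4,interpolation=2)
cv2.imwrite('pics/c4.png',np.hstack([A,B]))
```

```text
13.1167 [ 0.61606443 -0.27993666  0.11874939] [-0.06968884 -0.22562064 -0.09881596] 0.03427834844052912
```

View pics/c4.png

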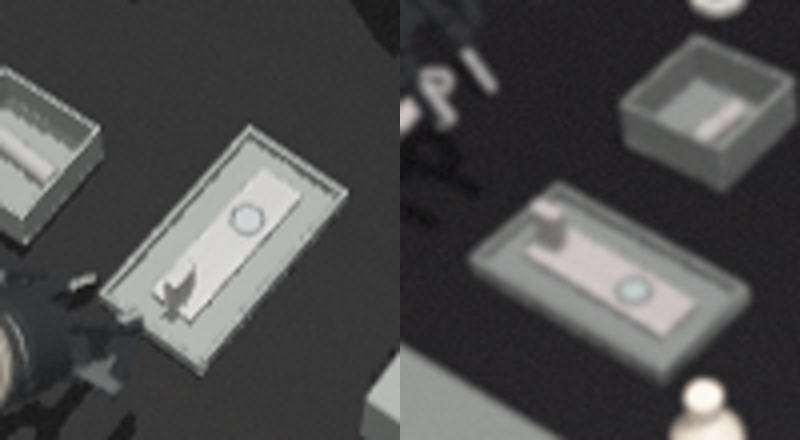

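The slider lies flat in the middle of the tray, fin up at scene crop (180,285), and the gripper is clear. I do a numeric check, compare the bystanders with the first picture, and hand in.

Run:
```python
from h import *
a=load('scene');b=load('side')
q=np.array([[245,170],[300,195],[205,320],[152,295]])/4+[270,200]-.4
q2=np.array([[155,228],[125,255],[268,335],[298,297]])/4+[215,170]-.4
for f,k in((a,q),(b,q2)):
    P=plane(f,k,.013);print('plate centre',P.mean(0).round(4))
for n,o in(('s1.png',a),('d1.png',b)):
    d=cv2.absdiff(cv2.imread('pics/'+n)[:,:,::-1],o['pixels']).max(2)>50
    d=cv2.morphologyEx(d.astype('uint8'),cv2.MORPH_OPEN,np.ones((3,3)))
    _,_,st,_=cv2.connectedComponentsWithStats(d);print(n,[s.tolist() for s in st[1:] if s[4]>20])
r.hand_in();print(r.get_obs()['clock'])
```

```text
plate centre [ 0.6199 -0.1442  0.013 ]
plate centre [ 0.6218 -0.1395  0.013 ]
s1.png [[56, 0, 136, 164, 5023], [183, 64, 21, 16, 150], [120, 73, 35, 28, 436], [165, 74, 18, 18, 198], [158, 78, 15, 23, 160], [212, 79, 7, 20, 79], [110, 92, 9, 13, 92], [133, 104, 45, 69, 1958], [146, 165, 127, 161, 6804], [32, 171, 52, 78, 1649], [362, 182, 5, 6, 24], [35, 192, 5, 5, 21], [22, 211, 11, 20, 146], [215, 238, 5, 5, 22], [79, 249, 61, 89, 2478], [73, 254, 6, 4, 23], [194, 283, 5, 9, 41], [172, 287, 23, 31, 292], [292, 291, 5, 5, 22], [248, 304, 9, 10, 51], [266, 318, 16, 12, 98], [208, 341, 59, 50, 2025]]
d1.png [[196, 0, 27, 34, 583], [145, 0, 111, 147, 4594], [263, 0, 4, 12, 41], [270, 0, 63, 34, 650], [281, 0, 9, 3, 22], [304, 0, 5, 10, 47], [361, 0, 51, 29, 534], [385, 0, 13, 11, 112], [394, 8, 9, 8, 54], [258, 13, 5, 12, 52], [328, 22, 38, 33, 385], [374, 33, 22, 24, 229], [223, 56, 16, 19, 160], [359, 62, 33, 26, 290], [403, 86, 7, 13, 47], [201, 97, 53, 13, 389], [187, 140, 19, 15, 128], [221, 145, 25, 12, 121], [151, 168, 47, 31, 892], [231, 183, 8, 10, 41], [218, 191, 4, 6, 23], [224, 195, 5, 7, 28], [201, 202, 13, 11, 75], [254, 231, 17, 12, 125], [276, 243, 9, 8, 50], [352, 251, 13, 12, 106]]
the job is handed in; nothing more can be done
the job is handed in; nothing more can be done
```

I drew the slider straight out of the white-topped head's slot, set it down in the long tray and let go. The job is handed in; it reports no verdict.

- **Grasp and draw:** I gripped the fin at 60 N with the gripper leaned back 44°. During the draw the wrist force read no more than about 2 N. Afterwards the window's height put the plate within about 0.02 rad of level.
- **Setting down:** I lowered it until the tray floor pushed back with about 7 N, opened the fingers there, and backed away about 120 mm. The force reading was then near zero.
- **Final position:** the two views put the plate centre at (0.620, -0.144) and (0.622, -0.140), against my tray-centre estimate of (0.620, -0.141). The slider lies flat with the fin up.
- **Bystanders:** the automatic picture comparison proved nothing. Most of its differences come from the arm and its shadow, and some fall on the meter, wrench and ring. The final crops show the square box and roller unmoved, and no force spike suggested a bump. I did not check the other bystanders one by one.
- **Time:** about 13 s of the 42 s allowed.

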